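Assemble the display roller on its axle

ROBOT

A 6-joint arm with a two-finger parallel gripper is mounted at the origin on the work surface. World frame = base frame: x ahead of the robot, y to its left, z up, the work surface at z = 0. Lengths are in m, angles in rad, forces in N, time in s.
With the tool pointing down it reaches from about 0.275 to 1 m from the base axis. Payload 8.4 kg.
Tool frame: the origin (TCP) lies midway between the tips of the shut fingers; the grasp point (between the pads) lies 19 mm behind it; z points along the fingers, y is the direction in which the jaws open and shut (so a half turn about z gives the same grasp; the last joint's range is limited). The gripper opens to 85 mm and grips with 20 to 120 N. Pads are 22 mm wide; open, the fingers measure 114 mm over their backs; the gripper's body (76 mm by 85 mm) begins 54 mm behind the grasp point. The pads swing forward as they close: fully open they stand 13 mm farther back than shut.
Start: joints at [-1.246, 0.353, 1.633, -0, 1.155, -0.002], TCP at [0.201, -0.592, 0.201] pointing down, gripper open.
Joint ranges: [-2.63, 2.63], [-0.92, 2.1], [0.06, 2.66], [-1.3, 4.44], [0, 2.69], [-3.02, 3.02]. Speed limits (rad/s): [2.22, 2.22, 2.79, 3.14, 3.14, 3.14].

INTERFACE

Orientations are given as a unit quaternion [w, x, y, z].
In Python, from workcell import * gives the robot as it stands.
- The arm moves only by the tool move_arm, never from a script. Its argument "series" is a list of rows, each a list of 6 numbers: the shift along the tool's x, y, z in cm, then the turn, a rotation vector about the tool's x, y, z in rad. In form: [[dx, dy, dz, wx, wy, wz], ...]. A call has exactly 10 rows; each row shifts and turns the commanded pose from where the row before left it, along the tool's axes as they then stand; what a row does not reach is not made up. A row lasts 1/8 s, in which the tool goes at most 62.5 mm and 10.7 degrees, less where a joint would pass 70% of its speed; a pose out of reach is approached as far as the arm can. A call is refused whole if a number of a shift passes 6.25 or a number of a turn 0.188, either way. A call with a gripper value outside its range is refused whole. "fingers" is the finger opening in cm, from 0 to 8.54, set as the call begins (left out, the last holds). The fingers move at their own pace and stop on an object; the grip force is fixed at half the most. Time passes only in rows, so rows that do not move let the fingers close, or fill a call up. It gives the time, the measured TCP pose, the force and the opening at its end, in the units of the state.
- sense(): the state, without advancing time (a new reading comes with each control period).
- get_image(name): name is "scene" or "top" or "wrist"; returns (picture, depth): 420x560x3 uint8, red, green, blue; 420x560 float32, m along the optical axis (not along the pixel's ray), 0 where there is no reading.
- get_calibration(name): a dict with "fx", "fy", "cx", "cy" (pixels), "k1" (the pictures are not rectified: a ray, as slopes to the right and down, at radius r is drawn at 1 + k1 r^2 times it, then the intrinsics apply), "xyz" and "orientation" of the camera in the world; the wrist camera has in their place "tool_from_camera" (4x4, takes a point from camera to tool coordinates, whose origin is the TCP and whose axes are the flange's). Camera axes: x right, y up, looking along -z (the intrinsics and any distortion apply to the point x, -y, -z); pixel columns grow to the right and rows downward; lengths in m; the calibration is good to about 2 mm. A picture is of the moment at which its call begins: read the wrist's pose just before it. get_calibration takes no time and is no camera call.
- finish_job(): hands the job in, once; it reports no verdict.
The state is a dict: "time_s": time; "joints": joint angles; "qd": joint speeds; "tau": joint torques, N m; "ee_pos": TCP position; "ee_rot": TCP orientation; "ft_force": force on the tool from outside, world axes, zero at the start; "ft_torque": the same for the moment, N m; "opening": opening from 0.0 (shut) to 1.0 (fully open).
Only numpy, scipy, OpenCV 4.12 (cv2) and the standard library are available. Lean on these libraries where they do the work, as an engineer would, in place of code of your own. Each camera call takes 0.05 s, during which the arm holds its last target. There are 200 camera calls.

TASK

Build up the sample barn-door roller on the bare axle of the test panel: thread the octagonal spacer on first, then the round roller wheel, then fit the octagonal end cap over the axle's end, open bore first. Push everything fully home, so that spacer, wheel and cap sit snug against each other and against the axle's shoulder, then let go; leave the loose lock cylinder and the carton where they are.

Things in the scene. Friction and masses are not known exactly. Their poses are not given: they have to be found in the camera images.
- panel: Fixed upright wooden test panel, 18 mm thick, 180 mm high, x = -130 to +190 mm; origin midway through its thickness at its foot, below the axle; x level along it, z up, front face at y = -9 mm. Foot plate 12 mm high out to y = -55 mm. On the front: copper pull handle at x = -108 mm, out to y = -41 mm; chrome slide latch, x = +98 to +186 mm, out to y = -46 mm.
- axle_shoulder (a point): Point on the axis of the panel's bare horizontal steel axle, in the face of the shoulder where the spacer seats. The axle runs from here along this frame's -y (x level, z up), 135 mm above the shelf: 12 mm diameter, 78 mm straight plus a 6 mm hemispherical tip. The shoulder is a dark collar, 30 mm diameter, 20 mm thick, on the panel's front face.
- axle_tip (a point): The outermost point of the axle's rounded tip, on its axis, 84 mm from the shoulder; axes as axle_shoulder.
- rack: Fixed wooden rack, 230 mm long in y, base 70 mm wide and 10 mm high, ridge 38 mm wide on top; origin at the centre of its underside, z up. The parts stand on the ridge, 35 mm above the shelf, between lips 3 mm high (inner faces at x = +-13 mm), at y = -75, 0 and +75 mm, one in each place in any order, hole axes along the rack's y.
- spacer_center (a point): Loose octagonal aluminium spacer, 44 mm across flats, 24 mm long, with a straight through hole of 18 mm; stands on a flat with upright flats at +-x. This point is its centre, on the hole's axis; the hole runs along its y. 90 g.
- wheel_center (a point): Loose round black roller wheel, 56 mm in diameter, 26 mm wide, with a shallow groove 8 mm wide round the middle of its rim (49 mm diameter there) and a straight through hole of 18 mm; stands on its rim. This point is its centre, on the hole's axis; the hole runs along its y. 150 g.
- cap_center (a point): Loose octagonal steel end cap, 44 mm across flats, 44 mm long, 170 g; stands on a flat, upright flats at +-x. A blind bore, 16 mm diameter, 38 mm deep, opens at its +y end (the rack's +y); the other end is closed. This point is its centre, on the bore's axis (its y), 22 mm from either end. Seated against the wheel, the axle does not reach the bore's bottom.
- cylinder_center (a point): Loose silver keyed lock cylinder, 42 mm in widest diameter, 44 mm high, standing upright; this point is its centre. Bystander.
- carton_center (a point): Loose closed white carton with a grey band, 60 x 90 x 45 mm (x, y, z); this point is its centre. Bystander.
There are look-alikes about, which are no part of the job. What is shaped like the part that bears cap_center but turquoise is not meant.

How it is judged:
On the way, in this order (a step that is already met when the one before it is completed fails the run):
1. the spacer is threaded on the axle, the wheel not yet (y of spacer_center in the frame of axle_shoulder between -0.066 and 0 m and x of spacer_center in the frame of axle_shoulder between -0.006 and 0.006 m and z of spacer_center in the frame of axle_shoulder between -0.007 and 0.007 m and angle between the y axis of spacer_center and the y axis of axle_shoulder, either way round below 0.2 rad and not (y of wheel_center in the frame of axle_shoulder between -0.085 and 0 m and x of wheel_center in the frame of axle_shoulder between -0.006 and 0.006 m and z of wheel_center in the frame of axle_shoulder between -0.007 and 0.007 m and angle between the y axis of wheel_center and the y axis of axle_shoulder, either way round below 0.2 rad)), for 0.2 s.
2. the wheel is threaded on the axle outside the spacer (y of spacer_center in the frame of axle_shoulder between -0.066 and 0 m and x of spacer_center in the frame of axle_shoulder between -0.006 and 0.006 m and z of spacer_center in the frame of axle_shoulder between -0.007 and 0.007 m and angle between the y axis of each of spacer_center, wheel_center and the y axis of axle_shoulder, either way round below 0.2 rad and y of wheel_center in the frame of axle_shoulder between -0.066 and 0 m and x of wheel_center in the frame of axle_shoulder between -0.006 and 0.006 m and z of wheel_center in the frame of axle_shoulder between -0.007 and 0.007 m), for 0.2 s.
At the end, for the whole second after the job is handed in: Spacer, wheel, cap on the axle in this order from the shoulder; centres within 6 mm sideways and 7 mm in height of its axis, holes within 0.2 rad of it; spacer within 5, wheel 5.5 and cap 6 mm of its pushed-home place; all at rest and let go (y of spacer_center in the frame of axle_shoulder between -0.017 and 0 m and x of spacer_center in the frame of axle_shoulder between -0.006 and 0.006 m and z of spacer_center in the frame of axle_shoulder between -0.007 and 0.007 m and angle between the y axis of each of spacer_center, wheel_center, cap_center and the y axis of axle_shoulder, either way round below 0.2 rad and y of wheel_center in the frame of axle_shoulder between -0.0425 and 0 m and x of wheel_center in the frame of axle_shoulder between -0.006 and 0.006 m and z of wheel_center in the frame of axle_shoulder between -0.007 and 0.007 m and y of cap_center in the frame of axle_shoulder between -0.078 and 0 m and x of cap_center in the frame of axle_shoulder between -0.006 and 0.006 m and z of cap_center in the frame of axle_shoulder between -0.007 and 0.007 m and linear speed of each of spacer, wheel, cap below 0.02 m/s and angular speed of each of spacer, wheel, cap below 0.5 rad/s); the robot touches nothing.
It fails at once if the lock cylinder is moved more than 15 mm (distance of cylinder_center from where it was at the start of the episode above 0.015 m).
It fails at once if the carton is moved more than 15 mm (distance of carton_center from where it was at the start of the episode above 0.015 m).
It also fails if it takes over 72 s, if anything falls off the work surface, if the arm or the gripper's body presses on something with over 40 N, if the wrist force passes 120 N, or if a joint passes its speed limit or range.

## Working session

There is one attempt and no reset: what is moved stays moved. The work goes in short steps, Python scripts to look and compute and a tool call to move; the robot and the scene stay as the last step left them, time stands still between calls to the robot, and variables do not carry over. Pictures are saved under pics/ and viewed, about 8 in all and at most 12, crops included, and the job is handed in when it is done.

Besides the shell and the picture viewer there is one more tool, called after ">>>" as name(argument=value, ...) on one line, values as JSON. move_arm: Moves the arm, as the interface text tells. Its arguments: {"type":"object","properties":{"series":{"type":"array"},"fingers":{"type":"number"}},"required":["series"]}

```bash
mkdir -p pics
cat > h.py <<'E'
from workcell import *
import numpy as np, cv2
from scipy.spatial.transform import Rotation as R
def q2R(q): return R.from_quat([q[1],q[2],q[3],q[0]]).as_matrix()
def snap(name,fn):
    s=sense(); im,d=get_image(name); cv2.imwrite('pics/'+fn+'.png',im[:,:,::-1]); np.savez('pics/'+fn,im=im,d=d,p=s['ee_pos'],q=s['ee_rot']); return im,d
def pose(name,fn=None):
    c=get_calibration(name)
    if name=='wrist':
        z=np.load('pics/'+fn+'.npz'); T=np.eye(4);T[:3,:3]=q2R(z['q']);T[:3,3]=z['p']; M=T@np.array(c['tool_from_camera'])
    else:
        M=np.eye(4);M[:3,:3]=q2R(c['orientation']);M[:3,3]=c['xyz']
    return c,M
def rays(name,uv,fn=None):
    c,M=pose(name,fn); uv=np.atleast_2d(uv).astype(float)
    K=np.array([[c['fx'],0,c['cx']],[0,c['fy'],c['cy']],[0,0,1]])
    x=cv2.undistortPoints(uv[:,None],K,np.array([c['k1'],0,0,0,0.]))[:,0]
    d=np.c_[x[:,0],-x[:,1],-np.ones(len(x))]@M[:3,:3].T
    return M[:3,3],d
def onplane(name,uv,z,fn=None):
    o,d=rays(name,uv,fn); return o+d*((z-o[2])/d[:,2])[:,None]
def depthpts(name,uv,fn):
    dd=np.load('pics/'+fn+'.npz')['d']; o,d=rays(name,uv,fn); uv=np.atleast_2d(uv).astype(int)
    return o+d*dd[uv[:,1],uv[:,0]][:,None]
def tri(o1,d1,o2,d2):
    A=np.c_[d1,-d2]; t=np.linalg.lstsq(A,o2-o1,rcond=None)[0]; a=o1+t[0]*d1;b=o2+t[1]*d2; return (a+b)/2,np.linalg.norm(a-b)
E
python3 - <<'E'
from h import *
for n in ['scene','top']:
    snap(n,n+'0'); c=get_calibration(n); print(n,c)
print(get_calibration('wrist')); print(sense())
E
```

```text
scene {'fx': 535.6917811133575, 'fy': 535.6917811133575, 'cx': 279.00364441820585, 'cy': 206.61455855737114, 'k1': 0.047900405648558644, 'xyz': array([0.94902899, 0.37476412, 0.95224482]), 'orientation': array([0.33349673, 0.102687  , 0.26312429, 0.89944479])}
top {'fx': 457.86371627818795, 'fy': 457.86371627818795, 'cx': 282.0653385532988, 'cy': 205.23994453814467, 'k1': -0.11532649676298085, 'xyz': array([ 4.52120957e-01, -3.24012503e-04,  1.18708166e+00]), 'orientation': array([ 0.7071302 ,  0.03731194, -0.06011558, -0.70353451])}
{'fx': 346.03549460880146, 'fy': 346.03549460880146, 'cx': 281.21094599325653, 'cy': 211.12261888954617, 'k1': -0.07667534568195282, 'tool_from_camera': array([[-6.63649669e-05,  9.52284431e-01,  3.05211990e-01,
         7.80283786e-02],
       [ 9.99999967e-01,  1.38918386e-04, -2.15996925e-04,
         1.22934489e-03],
       [-2.48090066e-04,  3.05211966e-01, -9.52284408e-01,
        -1.72293560e-01],
       [ 0.00000000e+00,  0.00000000e+00,  0.00000000e+00,
         1.00000000e+00]])}
{'time_s': 0.1, 'joints': array([-1.24640164e+00,  3.53618753e-01,  1.63406821e+00,  3.55109158e-06,
        1.15521096e+00, -2.40919699e-03]), 'qd': array([-0.00123988, -0.00306837, -0.00134257,  0.00119034, -0.00055655,
       -0.00163293]), 'tau': array([-6.92785088e-04, -6.06353831e+01, -3.42820394e+01, -1.09305913e-05,
        3.99096723e-03, -1.75850555e-06]), 'ee_pos': array([ 0.20047953, -0.59146945,  0.20080827]), 'ee_rot': array([-6.44453204e-04,  9.86679488e-01,  1.62675023e-01, -1.03012836e-04]), 'ft_force': array([0.70550021, 0.13081713, 0.44502131]), 'ft_torque': array([-0.01594348,  0.00330147, -0.06352147]), 'opening': 0.9977728502412153}
```

View pics/scene0.png

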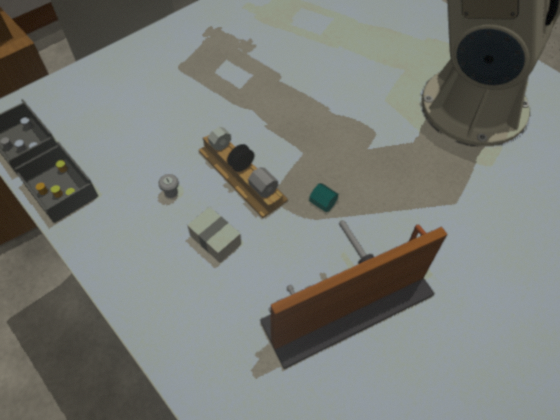

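View pics/top0.png

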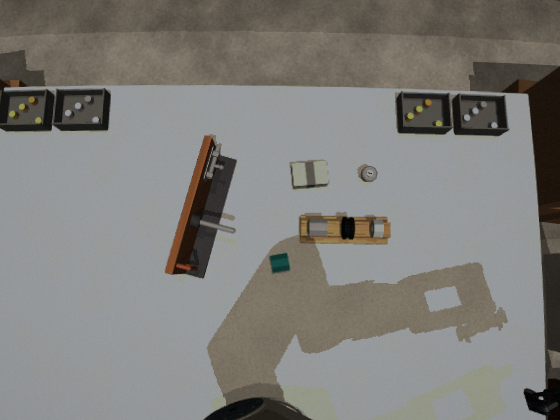

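Scene view: three rack parts at (220,138), (240,157) and (263,181), rack centre about (242,172), panel (355,285), axle tip (344,224), carton (214,232), lock cylinder (169,184). The turquoise look-alike is at (323,196).

Top view: cap candidate at (318,228), wheel (348,228), spacer (377,228), turquoise decoy (280,263), axle tip (235,230). Next are rough positions.

Run:
```python
from h import *
np.set_printoptions(precision=4,suppress=True)
T={'cap':(318,228,.079),'wheel':(348,228,.091),'spacer':(377,228,.079),'axletip':(235,230,.135),'axleroot':(204,222,.135),'carton':(310,174,.045),'cyl':(370,173,.044),'turq':(280,263,.044),'panel1':(209,138,.18),'panel2':(169,272,.18)}
for k,(u,v,z) in T.items(): print(k,onplane('top',(u,v),z)[0],depthpts('top',(u,v),'top0')[0])
S={'p1':(220,138),'wh':(240,157),'p3':(263,181),'tip':(344,224),'root':(366,258)}
for k,(u,v) in S.items(): print(k,depthpts('scene',(u,v),'scene0')[0])
```

```text
cap [ 0.5507 -0.1237  0.079 ] [ 0.5506 -0.1236  0.08  ]
wheel [ 0.55   -0.1953  0.091 ] [ 0.5498 -0.195   0.0928]
spacer [ 0.5513 -0.2695  0.079 ] [ 0.5514 -0.2699  0.0773]
axletip [0.54  0.074 0.135] [0.54   0.074  0.1352]
axleroot [0.5579 0.1458 0.135 ] [0.5571 0.1446 0.1436]
carton [ 0.6918 -0.1081  0.045 ] [ 0.6912 -0.1079  0.0474]
cyl [ 0.6964 -0.2634  0.044 ] [ 0.6954 -0.2623  0.0489]
turq [ 0.4661 -0.0323  0.044 ] [ 0.4661 -0.0323  0.0454]
panel1 [0.7448 0.1336 0.18  ] [0.7441 0.1333 0.1824]
panel2 [0.4432 0.2136 0.18  ] [0.4432 0.2128 0.1837]
p1 [ 0.5519 -0.2648  0.068 ]
wh [ 0.559  -0.1861  0.085 ]
p3 [ 0.5599 -0.1119  0.0806]
tip [0.5374 0.0858 0.14  ]
root [0.5625 0.1615 0.1526]
```

```bash
cat >> h.py <<'E'
def Rdown(phi):  # tool x at world angle phi (rad), z down
    x=np.array([np.cos(phi),np.sin(phi),0]); z=np.array([0,0,-1.]); return np.c_[x,np.cross(z,x),z]
def plan(p1,phi,n,frm=None,v=1):
    s=sense(); p0,R0=(np.array(s['ee_pos']),q2R(s['ee_rot'])) if frm is None else (np.array(frm[0]),Rdown(frm[1]))
    w=R.from_matrix(R0.T@Rdown(phi)).as_rotvec(); Rk=R0.copy(); pk=p0.copy(); step=(np.array(p1)-p0)/n
    for i in range(n):
        d=Rk.T@(p0+step*(i+1)-pk)*100; d=d.round(2); wr=(w/n).round(3)
        print(list(map(float,d))+list(map(float,wr)),end=',\n'); pk=pk+Rk@d/100; Rk=Rk@R.from_rotvec(wr).as_matrix()
    print('ends',pk)
E
python3 -c "
from h import *
plan([.55,-.18,.22],np.pi/2,10)"
```

```text
[4.63, -2.78, -0.19, -0.0, -0.0, -0.124],
[4.94, -2.18, -0.19, -0.0, -0.0, -0.124],
[5.17, -1.55, -0.18, -0.0, -0.0, -0.124],
[5.32, -0.9, -0.19, -0.0, -0.0, -0.124],
[5.4, -0.24, -0.19, -0.0, -0.0, -0.124],
[5.38, 0.43, -0.19, -0.0, -0.0, -0.124],
[5.28, 1.1, -0.19, -0.0, -0.0, -0.124],
[5.12, 1.74, -0.19, -0.0, -0.0, -0.124],
[4.85, 2.36, -0.18, -0.0, -0.0, -0.124],
[4.53, 2.94, -0.19, -0.0, -0.0, -0.124],
ends [ 0.55002014 -0.18000113  0.21997343]
```

>>> move_arm(series=[[4.6,-2.8,-0.2,0,0,-0.124],[4.9,-2.2,-0.2,0,0,-0.124],[5.2,-1.55,-0.2,0,0,-0.124],[5.3,-0.9,-0.2,0,0,-0.124],[5.4,-0.25,-0.2,0,0,-0.124],[5.4,0.45,-0.2,0,0,-0.124],[5.3,1.1,-0.2,0,0,-0.124],[5.1,1.75,-0.2,0,0,-0.124],[4.85,2.35,-0.2,0,0,-0.124],[4.5,2.95,-0.1,0,0,-0.124]])

```text
time_s: 1.35
ee_pos: [0.5506, -0.179, 0.2204]
ee_rot: [-0.0, 0.707, 0.707, -0.0]
ft_force: [0.3, -0.3, 0.1]
opening: 0.997
```

Run:
```python
from h import *
snap('wrist','w1'); s=sense(); print(s['ee_pos'],s['ee_rot'],s['joints'],s['time_s'])
```

```text
[ 0.55445127 -0.17460963  0.22058359] [9.17318741e-05 7.04413989e-01 7.09786892e-01 1.86854223e-03] [-0.30975116  0.26645382  1.71036355  0.00353537  1.16291551 -0.31874896] 1.4
```

View pics/w1.png

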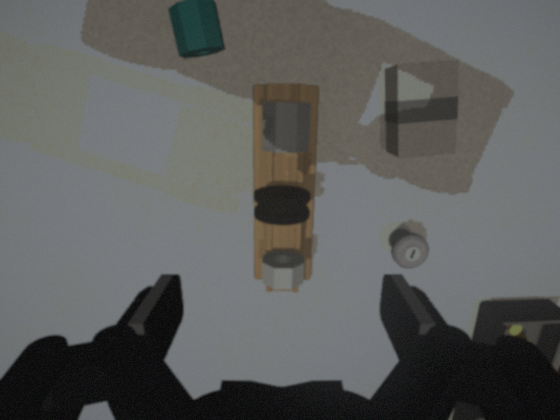

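Wrist view: cap (286,125), wheel (281,205), spacer (283,270) on the rack; turquoise decoy (197,27), carton (422,108), cylinder (410,250). Candidates for the cap: grey octagon at (286,125), turquoise (197,27) and the shorter spacer (283,270). I choose the long grey one and will check the bore side from farther +y.

Run:
```python
from h import *
s=sense();print(s['ee_pos'],abs(s['qd']).max())
snap('wrist','w2');s=sense();print(s['ee_pos'],abs(s['qd']).max())
plan([.545,.04,.27],np.pi/2-.1,10)
```

```text
[ 0.55445127 -0.17460963  0.22058359] 0.06872283681429635
[ 0.55250137 -0.1768258   0.22028698] 0.0644388609512225
[2.17, -0.07, -0.49, 0.0, -0.0, 0.01],
[2.17, -0.09, -0.5, 0.0, -0.0, 0.01],
[2.16, -0.11, -0.49, 0.0, -0.0, 0.01],
[2.17, -0.13, -0.5, 0.0, -0.0, 0.01],
[2.17, -0.16, -0.49, 0.0, -0.0, 0.01],
[2.16, -0.17, -0.5, 0.0, -0.0, 0.01],
[2.16, -0.2, -0.49, 0.0, -0.0, 0.01],
[2.16, -0.22, -0.5, 0.0, -0.0, 0.01],
[2.15, -0.24, -0.49, 0.0, -0.0, 0.01],
[2.16, -0.27, -0.5, 0.0, -0.0, 0.01],
ends [0.54495889 0.04001431 0.27003529]
```

>>> move_arm(series=[[3.6,0,-0.8,0,0,0],[3.6,0,-0.8,0,0,0],[3.6,0,-0.8,0,0,0],[3.6,0,-0.8,0,0,0],[3.6,0,-0.8,0,0,0],[3.6,-0.5,-0.8,0,0,0],[0,0,0,0,0,0],[0,0,0,0,0,0],[0,0,0,0,0,0],[0,0,0,0,0,0]])

```text
time_s: 2.7
ee_pos: [0.5456, 0.0346, 0.2682]
ee_rot: [-0.0, 0.709, 0.705, -0.0]
ft_force: [0.3, -0.8, 1.2]
opening: 0.998
```

Run:
```python
from h import *
s=sense();print(s['ee_pos'],s['ee_rot'],abs(s['qd']).max())
snap('wrist','w3')
```

```text
[0.54556049 0.03462265 0.26822128] [-9.76564353e-05  7.08948581e-01  7.05260129e-01 -2.22501732e-04] 0.004336833757685463
```

View pics/w3.png

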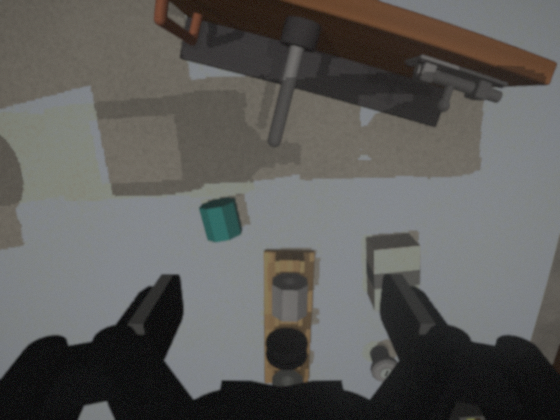

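Run:
```python
from h import *
np.set_printoptions(precision=4,suppress=True)
im=np.load('pics/w3.npz')['im']
cv2.imwrite('pics/c3.png',cv2.resize(np.vstack([im[245:385,230:370]]),None,fx=4,fy=4,interpolation=2)[:,:,::-1])
g=np.stack(np.meshgrid(np.arange(560),np.arange(420)),-1).reshape(-1,2)
for n,f in [('wrist','w3'),('top','top0'),('scene','scene0'),('wrist','w2')]:
    d=np.load('pics/'+f+'.npz')['d'].ravel(); P=depthpts(n,g,f); ok=d>0
    print(f,'floor z',np.median(P[ok&(abs(P[:,0]-.55)<.2)&(P[:,1]<0.05)&(P[:,1]>-.3)&(P[:,2]<.02)][:,2]))
    # axle: within 20mm of rough line
    a=np.array([.54,.074]);u=np.array([.2425,.97]);rel=P[:,:2]-a;t=rel@u;l=rel@[u[1],-u[0]]
    m=ok&(abs(l)<.02)&(t>0.005)&(t<.075)&(P[:,2]>.12)&(P[:,2]<.16)
    if m.sum()>30:
        k=np.polyfit(t[m],l[m],1); print(' axle n',m.sum(),'lat fit',k,'l range',np.percentile(l[m],[2,50,98]),'z98',np.percentile(P[m,2],[50,90,98]))
        mm=ok&(abs(l)<.004)&(P[:,2]>.12)&(P[:,2]<.16); print('  t min',t[mm&(abs(t)<.05)].min())
        mm=ok&(abs(l)<.02)&(P[:,2]>.143)&(P[:,2]<.156)&(t<.14); 
        if mm.any(): print('  collar t',np.percentile(t[mm],[2,10,50,90]),'l',np.percentile(l[mm],[2,50,98]),P[mm,2].max())
    for nm,yc,h in [('cap',-.122,.079),('wheel',-.196,.091),('spacer',-.27,.079)]:
        m=ok&(abs(P[:,0]-.55)<.035)&(abs(P[:,1]-yc)<.036)&(P[:,2]>h-.016)&(P[:,2]<h+.015)
        if m.sum()>30: print(' ',nm,m.sum(),'x',np.percentile(P[m,0],[2,50,98]),'y',np.percentile(P[m,1],[2,50,98]),'ztop',np.percentile(P[m,2],[50,90]))
```

```text
w3 floor z 5.1679565650109005e-05
 axle n 1229 lat fit [ 0.0053 -0.0013] l range [-0.0068 -0.001   0.0048] z98 [0.1399 0.1413 0.1419]
  t min -0.0007827877314107124
  collar t [0.0825 0.0842 0.0942 0.1025] l [-0.0168 -0.0008  0.0149] 0.15597769752501284
  cap 1298 x [0.5337 0.5544 0.5762] y [-0.1461 -0.1206 -0.102 ] ztop [0.0761 0.0794]
  wheel 806 x [0.5277 0.5506 0.5738] y [-0.2109 -0.1933 -0.1861] ztop [0.0856 0.0905]
top0 floor z 0.0011807385564630568
 axle n 160 lat fit [ 0.0026 -0.0026] l range [-0.008  -0.0027  0.0034] z98 [0.1408 0.1437 0.1457]
  t min -0.0009192633397174066
  collar t [0.0174 0.053  0.0918 0.1029] l [-0.015  -0.002   0.0141] 0.155512703957025
  cap 330 x [0.5321 0.553  0.574 ] y [-0.1456 -0.1236 -0.1027] ztop [0.0774 0.0816]
  wheel 225 x [0.5267 0.5501 0.5757] y [-0.2099 -0.197  -0.1841] ztop [0.087  0.0926]
  spacer 195 x [0.53   0.5508 0.5723] y [-0.2849 -0.272  -0.261 ] ztop [0.0769 0.0814]
scene0 floor z 0.00038387750943214005
 axle n 256 lat fit [ 0.0085 -0.0039] l range [-0.0102 -0.0031  0.0012] z98 [0.1399 0.1422 0.1442]
  t min 0.001098924150119321
  collar t [0.022  0.0839 0.0908 0.1214] l [-0.0171 -0.0022  0.0182] 0.15587242838406867
  cap 465 x [0.5308 0.5564 0.5736] y [-0.1447 -0.1205 -0.1001] ztop [0.0755 0.0804]
  wheel 292 x [0.5294 0.5548 0.574 ] y [-0.2106 -0.1938 -0.1847] ztop [0.086  0.0913]
  spacer 249 x [0.5284 0.5532 0.5714] y [-0.2858 -0.2703 -0.2606] ztop [0.0746 0.0801]
w2 floor z -1.2163873542692105e-05
  cap 2391 x [0.5339 0.5547 0.5763] y [-0.1461 -0.124  -0.1032] ztop [0.0773 0.0795]
  wheel 1458 x [0.5282 0.5514 0.5749] y [-0.2118 -0.1988 -0.1868] ztop [0.0865 0.0908]
  spacer 1026 x [0.532  0.5526 0.5735] y [-0.2859 -0.2716 -0.262 ] ztop [0.0759 0.0793]
```

View pics/c3.png

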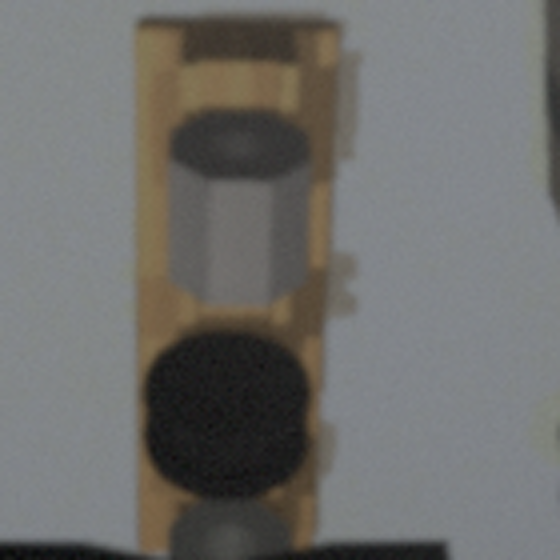

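Crop check: the long grey cap at (240,220 in crop) is followed by the wheel (225,410) and spacer (235,525). The cap's +y end looks dark, with something at its centre. Next is a depth check that this end is the bore, plus the rack yaw.

Run:
```python
from h import *
np.set_printoptions(precision=4,suppress=True,linewidth=150)
g=np.stack(np.meshgrid(np.arange(560),np.arange(420)),-1).reshape(-1,2)
P=depthpts('wrist',g,'w3')
Q=P.reshape(420,560,3)
for v in range(268,294,2): print(v,(Q[v,276:304:3,1]*1000).round(0),(Q[v,276:304:6,2]*1000).round(0))
for n,f in [('wrist','w2'),('wrist','w3'),('top','top0')]:
    im=np.load('pics/'+f+'.npz')['im']; hsv=cv2.cvtColor(im,cv2.COLOR_RGB2HSV)
    P=depthpts(n,g,f); hs=hsv.reshape(-1,3)
    m=(hs[:,0]>5)&(hs[:,0]<25)&(hs[:,1]>90)&(abs(P[:,0]-.55)<.06)&(P[:,1]<-.05)&(P[:,1]>-.35)
    ys=P[m,1]; xs=P[m,0]; L=[];
    for y in np.arange(-.30,-.09,.01):
        s=xs[abs(ys-y)<.004]
        if len(s)>10: L.append((y,s.min(),s.max()))
    L=np.array(L); print(f,'edge slopes',np.polyfit(L[:,0],L[:,1],1),np.polyfit(L[:,0],L[:,2],1),'y range',np.percentile(ys,[.2,99.8]))
```

```text
268 [-94. -94. -96. -96. -96. -96. -97. -97. -94. -96.] [39. 35. 36. 34. 39.]
270 [ -98.  -97.  -99.  -99.  -99. -100.  -99.  -99.  -99.  -98.] [38. 35. 35. 35. 37.]
272 [-100. -101. -102. -102. -102. -102. -102. -102. -100. -101.] [38. 36. 36. 35. 39.]
274 [ 112. -102. -101. -101. -102. -103. -103. -103. -103. -103.] [440.  42.  41.  40.  40.]
276 [-103. -102. -102. -102. -103. -102. -102. -103. -102. -102.] [45. 46. 45. 46. 46.]
278 [-102. -103. -102. -102. -103. -104. -103. -103. -103. -103.] [51. 51. 50. 51. 50.]
280 [-102. -102. -102. -105. -106. -106. -105. -103. -103. -103.] [57. 57. 49. 51. 56.]
282 [-102. -103. -102. -108. -109. -109. -108. -102. -103. -102.] [61. 62. 49. 51. 59.]
284 [-102. -102. -102. -102. -102. -103. -103. -102. -102. -103.] [67. 66. 66. 64. 66.]
286 [-102. -102. -103. -102. -101. -102. -102. -102. -103. -103.] [71. 70. 72. 71. 70.]
288 [-105. -103. -102. -102. -103. -103. -103. -103. -103. -104.] [70. 76. 74. 74. 74.]
290 [-108. -105. -103. -103. -103. -103. -103. -103. -105. -106.] [71. 79. 79. 79. 75.]
292 [-111. -108. -107. -106. -106. -106. -105. -105. -107. -110.] [71. 77. 79. 80. 76.]
w2 edge slopes [0.0084 0.5233] [0.0347 0.5942] y range [-0.3102 -0.0861]
w3 edge slopes [0.0231 0.5265] [0.0119 0.5877] y range [-0.3104 -0.0853]
top0 edge slopes [0.0145 0.5226] [0.0082 0.5886] y range [-0.3118 -0.0846]
```

```bash
python3 -c "
from h import *
plan([.5520,-.2735,.125],1.556,8)"
```

```text
[-3.85, 0.1, 1.79, -0.0, 0.0, 0.001],
[-3.86, 0.1, 1.79, -0.0, 0.0, 0.001],
[-3.85, 0.11, 1.79, -0.0, 0.0, 0.001],
[-3.85, 0.11, 1.79, -0.0, 0.0, 0.001],
[-3.85, 0.12, 1.8, -0.0, 0.0, 0.001],
[-3.86, 0.12, 1.79, -0.0, 0.0, 0.001],
[-3.85, 0.12, 1.79, -0.0, 0.0, 0.001],
[-3.85, 0.13, 1.79, -0.0, 0.0, 0.001],
ends [ 0.55200378 -0.27347726  0.12498428]
```

>>> move_arm(series=[[-3.85,0.1,1.8,0,0,0.001],[-3.85,0.1,1.8,0,0,0.001],[-3.85,0.1,1.8,0,0,0.001],[-3.85,0.1,1.8,0,0,0.001],[-3.85,0.12,1.8,0,0,0.001],[-3.85,0.12,1.8,0,0,0.001],[-3.85,0.12,1.8,0,0,0.001],[-3.85,0.13,1.7,0,0,0.001],[0,0,0,0,0,0],[0,0,0,0,0,0]])

```text
time_s: 4.0
ee_pos: [0.552, -0.2724, 0.1255]
ee_rot: [-0.0, 0.712, 0.703, 0.0]
ft_force: [-0.3, -0.2, -0.1]
opening: 0.997
```

>>> move_arm(series=[[0,0,1.5,0,0,0],[0,0,1.5,0,0,0],[0,0,1.5,0,0,0],[0,0,1.5,0,0,0],[0,0,0,0,0,0],[0,0,0,0,0,0],[0,0,0,0,0,0],[0,0,0,0,0,0],[0,0,0,0,0,0],[0,0,0,0,0,0]])

```text
time_s: 5.25
ee_pos: [0.5523, -0.2726, 0.0656]
ee_rot: [0.0, 0.711, 0.703, 0.0]
ft_force: [-0.4, -0.1, -0.7]
opening: 0.999
```

Run:
```python
from h import *
snap('wrist','w4'); s=sense(); print(s['ee_pos'],s['ee_rot'])
np.set_printoptions(precision=4,suppress=True)
g=np.stack(np.meshgrid(np.arange(560),np.arange(420)),-1).reshape(-1,2)
P=depthpts('wrist',g,'w4')
m=(abs(P[:,0]-.55)<.03)&(abs(P[:,1]+.2735)<.02)&(P[:,2]>.07)&(P[:,2]<.085)
print(np.percentile(P[m,0],[1,50,99]),np.percentile(P[m,1],[1,50,99]),np.percentile(P[m,2],[50,90]))
```

```text
[ 0.55223599 -0.27257308  0.0655708 ] [5.18146066e-05 7.11324735e-01 7.02863513e-01 1.29769700e-05]
[0.5346 0.5524 0.5702] [-0.2864 -0.2728 -0.2625] [0.078  0.0794]
```

>>> move_arm(series=[[-0.15,0,0.9,0,0,0],[0,0,0.9,0,0,0],[0,0,0.9,0,0,0],[0,0,0,0,0,0],[0,0,0,0,0,0],[0,0,0,0,0,0],[0,0,0,0,0,0],[0,0,0,0,0,0],[0,0,0,0,0,0],[0,0,0,0,0,0]])

```text
time_s: 6.55
ee_pos: [0.5522, -0.2741, 0.0385]
ee_rot: [-0.0, 0.711, 0.703, 0.0]
ft_force: [0.2, 0.1, 0.0]
opening: 1.001
```

>>> move_arm(series=[[0,0,0,0,0,0],[0,0,0,0,0,0],[0,0,0,0,0,0],[0,0,0,0,0,0],[0,0,0,0,0,0],[0,0,0,0,0,0],[0,0,0,0,0,0],[0,0,0,0,0,0],[0,0,-1,0,0,0],[0,0,-2,0,0,0]], fingers=0)

```text
time_s: 7.8
ee_pos: [0.5518, -0.2739, 0.0689]
ee_rot: [-0.0, 0.711, 0.703, -0.0]
ft_force: [-0.0, 0.0, 0.4]
opening: -0.004
```

The opening reads shut, so the spacer was missed. Looking.

Run:
```python
from h import *
im,d=snap('wrist','w5');
```

```text
(no output)
```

View pics/w5.png

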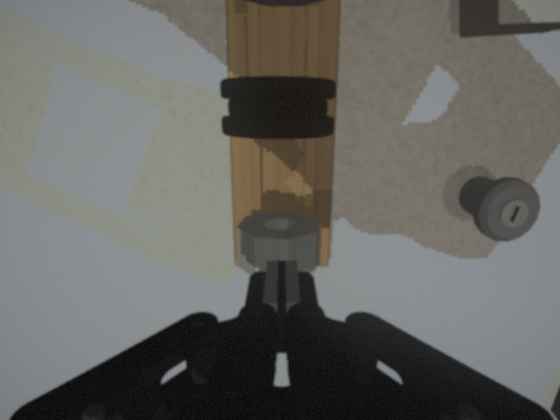

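The picture shows the spacer still standing on the rack at (278,238), with the shut fingertips just behind it at (282,275). Measuring where it is now.

Run:
```python
from h import *
np.set_printoptions(precision=4,suppress=True)
g=np.stack(np.meshgrid(np.arange(560),np.arange(420)),-1).reshape(-1,2)
for n,f in [('wrist','w5'),('top','t5'),('scene','s5')]:
    if n!='wrist': snap(n,f)
    P=depthpts(n,g,f)
    m=(abs(P[:,0]-.55)<.03)&(P[:,1]>-.33)&(P[:,1]<-.225)&(P[:,2]>.042)&(P[:,2]<.084)
    if n=='wrist': m&=(g[:,1]<262)
    print(f,m.sum(),np.percentile(P[m,0],[1,50,99]),np.percentile(P[m,1],[1,50,99]),np.percentile(P[m,2],[50,90,99]))
s=sense();print(s['ee_pos'],s['time_s'])
```

```text
w5 3651 [0.5283 0.5503 0.5723] [-0.2798 -0.2656 -0.2625] [0.0723 0.08   0.0814]
t5 149 [0.5322 0.5512 0.5748] [-0.2779 -0.2643 -0.2431] [0.0728 0.0819 0.0837]
s5 374 [0.5294 0.5547 0.5725] [-0.2859 -0.2657 -0.2596] [0.0689 0.08   0.0828]
[ 0.553  -0.2744  0.0696] 7.95
```

Run:
```python
from h import *
np.set_printoptions(precision=4,suppress=True)
z=np.load('pics/w5.npz')
for u in (255,282,305):
  for v in range(215,310,7): print(u,v,z['im'][v,u],(depthpts('wrist',(u,v),'w5')[0]*1000).round(0))
cv2.imwrite('pics/c5.png',cv2.resize(z['im'][190:330,200:360],None,fx=4.5,fy=4.0,interpolation=2)[:,:,::-1].clip(0,140)*1.8)
```

```text
255 215 [67 65 59] [ 537. -262.   44.]
255 222 [66 66 61] [ 537. -263.   56.]
255 229 [68 68 65] [ 538. -263.   67.]
255 236 [69 69 65] [ 539. -263.   77.]
255 243 [84 84 79] [ 539. -266.   78.]
255 250 [82 84 79] [ 539. -270.   78.]
255 257 [84 83 80] [ 539. -274.   78.]
255 264 [83 83 80] [ 538. -278.   78.]
255 271 [93 94 91] [ 541. -268.  106.]
255 278 [32 34 30] [ 541. -268.  111.]
255 285 [33 35 34] [ 542. -268.  117.]
255 292 [25 24 23] [ 542. -268.  122.]
255 299 [28 30 32] [ 542. -268.  127.]
255 306 [22 23 24] [ 544. -261.  143.]
282 215 [64 62 58] [ 553. -263.   43.]
282 222 [86 86 82] [ 553. -265.   50.]
282 229 [78 79 73] [ 553. -270.   49.]
282 236 [65 65 62] [ 553. -263.   78.]
282 243 [87 86 82] [ 553. -265.   81.]
282 250 [86 86 82] [ 553. -270.   79.]
282 257 [86 86 81] [ 553. -273.   80.]
282 264 [31 31 28] [ 553. -264.  106.]
282 271 [29 29 27] [ 553. -264.  113.]
282 278 [29 29 31] [ 553. -264.  119.]
282 285 [26 27 27] [ 553. -264.  124.]
282 292 [24 22 25] [ 553. -265.  128.]
282 299 [27 26 25] [ 553. -265.  133.]
282 306 [28 29 27] [ 553. -266.  136.]
305 215 [72 66 60] [ 567. -263.   42.]
305 222 [64 64 60] [ 566. -264.   54.]
305 229 [64 65 61] [ 565. -263.   66.]
305 236 [80 79 76] [ 564. -264.   76.]
305 243 [80 78 76] [ 565. -268.   74.]
305 250 [80 81 76] [ 565. -272.   76.]
305 257 [79 80 76] [ 565. -276.   76.]
305 264 [81 81 77] [ 565. -280.   75.]
305 271 [73 74 71] [ 563. -269.  104.]
305 278 [32 34 33] [ 562. -268.  111.]
305 285 [32 33 31] [ 562. -268.  118.]
305 292 [25 27 22] [ 561. -268.  123.]
305 299 [32 33 34] [ 561. -269.  127.]
305 306 [29 28 29] [ 560. -262.  142.][ WARN:0@0.398] global loadsave.cpp:1063 imwrite_ Unsupported depth image for selected encoder is fallbacked to CV_8U.
```

View pics/c5.png

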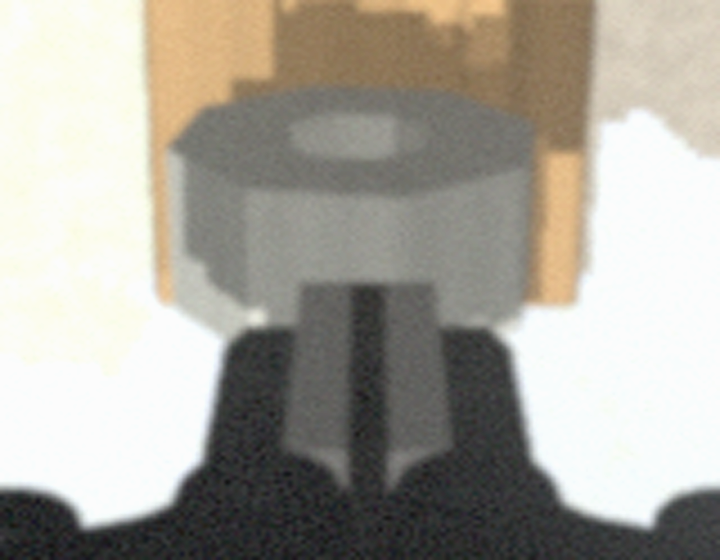

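The crop shows the shut fingertips above the spacer, at crop (367,285), and the spacer undisturbed. Depth puts the tips at z about 0.104 while the TCP reads 0.070, so the tips may be about 34 mm short of the reported TCP. I'll check this against the open-finger views in tool coordinates.

Run:
```python
from h import *
np.set_printoptions(precision=4,suppress=True)
g=np.stack(np.meshgrid(np.arange(560),np.arange(420)),-1).reshape(-1,2)
for f in ['w3','w4','w5']:
    z=np.load('pics/'+f+'.npz'); P=(depthpts('wrist',g,f)-z['p'])@q2R(z['q'])*1000
    m=(z['d'].ravel()>0)&(P[:,2]<-25)&(abs(P[:,0])<20)&(abs(P[:,1])<65)&(P[:,2]>-150)
    print(f,m.sum(),'max toolz',np.percentile(P[m,2],[90,99,99.9]))
    for lo in range(-110,-24,8):
        k=m&(P[:,2]>=lo)&(P[:,2]<lo+8)
        if k.sum()>5: print('  z',lo,k.sum(),'y',np.percentile(P[k,1],[1,50,99]).round(0),'inner|y|',abs(P[k,1]).min().round(0),'x',np.percentile(P[k,0],[1,99]).round(0))
```

```text
w3 35188 max toolz [-67.3577 -47.7413 -43.5834]
  z -110 6915 y [-64.  -0.  64.] inner|y| 0.0 x [ 3. 17.]
  z -102 7378 y [-65. -34.  65.] inner|y| 7.0 x [-12.  15.]
  z -94 3154 y [-64. -39.  64.] inner|y| 38.0 x [-9. 13.]
  z -86 1303 y [-61. -42.  62.] inner|y| 42.0 x [-1. 12.]
  z -78 1552 y [-55.  42.  56.] inner|y| 42.0 x [-10.  10.]
  z -70 1580 y [-56. -42.  56.] inner|y| 42.0 x [-12.  10.]
  z -62 1313 y [-55.  42.  56.] inner|y| 42.0 x [-12.  10.]
  z -54 1000 y [-54. -42.  55.] inner|y| 42.0 x [-12.  10.]
  z -46 189 y [-46. -42.  44.] inner|y| 42.0 x [-11.   9.]
w4 35219 max toolz [-67.4263 -47.7755 -43.5875]
  z -110 6906 y [-64.   0.  64.] inner|y| 0.0 x [ 3. 17.]
  z -102 7379 y [-65. -33.  65.] inner|y| 7.0 x [-12.  15.]
  z -94 3177 y [-64. -39.  64.] inner|y| 37.0 x [-9. 13.]
  z -86 1303 y [-61. -42.  61.] inner|y| 42.0 x [-1. 12.]
  z -78 1574 y [-55.  42.  56.] inner|y| 42.0 x [-10.  10.]
  z -70 1557 y [-56.  42.  56.] inner|y| 42.0 x [-12.  10.]
  z -62 1299 y [-55.  43.  56.] inner|y| 42.0 x [-12.  10.]
  z -54 1023 y [-54. -42.  55.] inner|y| 42.0 x [-12.  10.]
  z -46 174 y [-44. -42.  44.] inner|y| 42.0 x [-11.   9.]
w5 41979 max toolz [-76.1497 -42.0302 -35.0533]
  z -110 9068 y [-53.   0.  54.] inner|y| 0.0 x [-4. 17.]
  z -102 6586 y [-47.   4.  48.] inner|y| 3.0 x [-9. 16.]
  z -94 5732 y [-41.  -3.  41.] inner|y| 3.0 x [-10.  12.]
  z -86 4885 y [-35.  -2.  36.] inner|y| 2.0 x [-10.  13.]
  z -78 1867 y [-29.  -1.  29.] inner|y| 1.0 x [-9. 13.]
  z -70 983 y [-11.   0.  11.] inner|y| 0.0 x [-12.  11.]
  z -62 728 y [-13.   1.  14.] inner|y| 0.0 x [ 5. 11.]
  z -54 677 y [-13.   0.  14.] inner|y| 0.0 x [ 5. 11.]
  z -46 532 y [-13.   1.  14.] inner|y| 0.0 x [ 5. 10.]
  z -38 184 y [-11.   1.  12.] inner|y| 0.0 x [ 5. 10.]
```

Confirmed from both opening states: the tips stand 33 mm behind the reported TCP (pads open at ±42, body at tool z -106). So I subtract 33 mm from the z targets and regrasp at TCP z = 0.006.

>>> move_arm(series=[[0,0,0,0,0,0],[0,0,0,0,0,0],[0,0,0,0,0,0],[0,0,0,0,0,0],[0,0,0,0,0,0],[0,0,1.6,0,0,0],[0,0,1.6,0,0,0],[0,0,1.6,0,0,0],[0,0,1.5,0,0,0],[0,0,0,0,0,0]], fingers=8.54)

```text
time_s: 9.2
ee_pos: [0.5511, -0.2735, 0.0037]
ee_rot: [-0.001, 0.711, 0.703, -0.0]
ft_force: [0.5, -0.7, -0.1]
opening: 1.0
```

>>> move_arm(series=[[0,0,0,0,0,0],[0,0,0,0,0,0],[0,0,0,0,0,0],[0,0,0,0,0,0],[0,0,0,0,0,0],[0,0,0,0,0,0],[0,0,0,0,0,0],[0,0,-1,0,0,0],[0,0,-2,0,0,0],[0,0,-3,0,0,0]], fingers=0)

```text
time_s: 10.45
ee_pos: [0.5518, -0.2738, 0.0666]
ee_rot: [-0.0, 0.711, 0.703, -0.0]
ft_force: [-0.7, 0.1, -1.3]
opening: 0.506
```

```bash
python3 -c "
from h import *
plan([.5293,.0375,.084],1.3205,8,frm=([.552,-.2740,.1166],1.5588))"
```

```text
[3.89, -0.33, 0.41, 0.0, 0.0, 0.03],
[3.88, -0.45, 0.4, 0.0, 0.0, 0.03],
[3.86, -0.56, 0.41, 0.0, 0.0, 0.03],
[3.85, -0.68, 0.41, 0.0, 0.0, 0.03],
[3.82, -0.79, 0.41, 0.0, 0.0, 0.03],
[3.8, -0.91, 0.4, 0.0, 0.0, 0.03],
[3.76, -1.02, 0.41, 0.0, 0.0, 0.03],
[3.74, -1.14, 0.41, 0.0, 0.0, 0.03],
ends [0.52926746 0.03751196 0.084     ]
```

>>> move_arm(series=[[0,0,-2.5,0,0,0],[0,0,-2.5,0,0,0],[3.9,-0.3,0.4,0,0,0.03],[3.9,-0.45,0.4,0,0,0.03],[3.85,-0.55,0.4,0,0,0.03],[3.85,-0.7,0.4,0,0,0.03],[3.8,-0.8,0.4,0,0,0.03],[3.8,-0.9,0.4,0,0,0.03],[3.75,-1,0.4,0,0,0.03],[3.75,-1.15,0.4,0,0,0.03]])

```text
time_s: 11.7
ee_pos: [0.5301, 0.0387, 0.0848]
ee_rot: [0.0, 0.791, 0.612, 0.001]
ft_force: [0.2, -0.5, -0.5]
opening: 0.505
```

>>> move_arm(series=[[0,0,0,0,0,0],[0,0,0,0,0,0],[0,0,0,0,0,0],[0,0,0,0,0,0],[0,0,0,0,0,0],[0,0,0,0,0,0],[0,0,0,0,0,0],[0,0,0,0,0,0],[0,0,0,0,0,0],[0,0,0,0,0,0]])

```text
time_s: 12.95
ee_pos: [0.5297, 0.0375, 0.0835]
ee_rot: [-0.0, 0.79, 0.613, 0.0]
ft_force: [-0.4, 0.5, -0.7]
opening: 0.504
```

Run:
```python
from h import *
snap('wrist','w6'); s=sense(); print(s['ee_pos'],s['ee_rot'],s['opening'])
```

```text
[0.52974049 0.03749064 0.08347388] [-2.10453666e-06  7.90330598e-01  6.12680623e-01 -1.23764302e-06] 0.5042118296540113
```

View pics/w6.png

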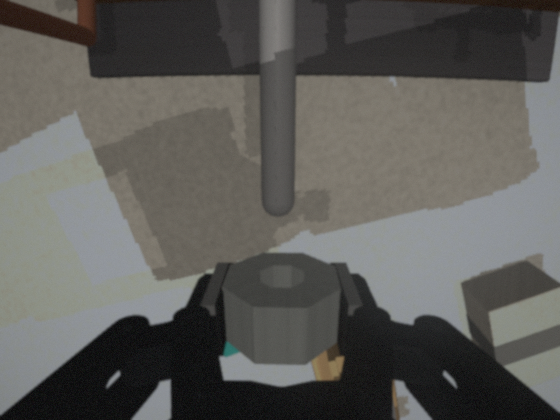

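The wrist picture shows the spacer held squarely at (282,305), hole at (282,275). The axle tip is at (279,213) and runs up to (277,0), with the carton at right (515,310). Next: the axle-to-spacer offset in tool axes.

```bash
cat >> h.py <<'E'
def rel(f,part_r=.022):
    g=np.stack(np.meshgrid(np.arange(560),np.arange(420)),-1).reshape(-1,2)
    z=np.load('pics/'+f+'.npz'); Rw=q2R(z['q']); P=(depthpts('wrist',g,f)-z['p'])@Rw*1000; ok=z['d'].ravel()>0
    W=P@Rw.T+z['p']*1000
    a=ok&(abs(P[:,1])<15)&(W[:,2]>122)&(W[:,2]<145)&(g[:,1]<225)&(W[:,1]<140)
    xs=np.arange(P[a,0].min()+8,P[a,0].max(),5); L=[]
    for x in xs:
        k=a&(abs(P[:,0]-x)<2.5)
        if k.sum()>20: L.append((x,np.percentile(P[k,1],[1,99]).mean(),np.percentile(P[k,2],4)))
    L=np.array(L); ky=np.polyfit(L[:,0],L[:,1],1); kz=np.polyfit(L[:,0],L[:,2],1)
    print('axle tipx %.1f'%np.percentile(P[a,0],.3),'y=%.1f slope %.4f'%(np.polyval(ky,0),ky[0]),'top toolz=%.1f slope %.4f'%(np.polyval(kz,40),kz[0]),'world top z %.1f'%np.percentile(W[a,2],96))
    r=part_r*1000
    p=ok&(abs(P[:,1])<r+1)&(abs(P[:,0])<24)&(g[:,1]>225)&(P[:,2]<-25)&(P[:,2]>-90)
    print('part n',p.sum(),'x',np.percentile(P[p,0],[1,99]).round(1),'top z',np.percentile(P[p,2],[1,5]).round(1))
    # front face
    xf=np.percentile(P[p,0],97); fr=p&(abs(P[:,0]-xf)<2.5); 
    for lo in range(-80,-30,6):
        k=fr&(P[:,2]>lo)&(P[:,2]<lo+6)
        if k.sum()>10: print('  face z',lo,'y',np.percentile(P[k,1],[1,99]).round(1),'mid',np.percentile(P[k,1],[1,99]).mean().round(1))
    h=p&(P[:,0]<xf-4)&(P[:,2]>-73+0)&(abs(P[:,1])<11)&(g[:,1]<290)
    if h.sum(): print(' hole pts y',np.percentile(P[h,1],[2,98]).round(1),'z',np.percentile(P[h,2],[2,98]).round(1))
E
python3 -c "
from h import *
rel('w6')"
```

```text
axle tipx 38.1 y=-0.6 slope -0.0006 top toolz=-58.1 slope -0.0015 world top z 141.6
part n 12757 x [-11.9  12.1] top z [-86.4 -73.4]
  face z -80 y [-23.  20.] mid -1.5
  face z -74 y [-21.7  14.2] mid -3.8
  face z -68 y [-22.5  22.5] mid -0.0
  face z -62 y [-22.6  22.4] mid -0.1
  face z -56 y [-22.6  22.1] mid -0.3
  face z -50 y [-22.6  22.2] mid -0.2
  face z -44 y [-22.6  22. ] mid -0.3
  face z -38 y [-22.4  22.4] mid 0.0
  face z -32 y [-11.   11.9] mid 0.5
 hole pts y [-7.3  8.8] z [-46.4 -40.6]
```

>>> move_arm(series=[[0.8,-0.06,0,0,0,0],[1,0,0,0,0,0],[1,0,0,0,0,0],[1,0,0,0,0,0],[1.2,0,0,0,0,0],[1.2,0,0,0,0,0],[1.2,0,0,0,0,0],[1.2,0,0,0,0,0],[0.9,0,0,0,0,0],[0.5,0,0,0,0,0]])

```text
time_s: 14.25
ee_pos: [0.5542, 0.135, 0.0835]
ee_rot: [0.0, 0.79, 0.613, 0.0]
ft_force: [0.2, -0.5, -1.1]
opening: 0.507
```

>>> move_arm(series=[[0,0,0.1,0,0,0],[0,0,0.05,0,0,0],[0,0,0,0,0,0],[0,0,0,0,0,0],[0,0,0,0,0,0],[0,0,0,0,0,0],[0,0,0,0,0,0],[0,0,0,0,0,0],[0,0,0,0,0,0],[0,0,0,0,0,0]])

```text
time_s: 15.5
ee_pos: [0.5541, 0.1345, 0.082]
ee_rot: [-0.0, 0.79, 0.613, 0.0]
ft_force: [-0.2, 0.3, -0.4]
opening: 0.507
```

>>> move_arm(series=[[0,0,0,0,0,0],[0,0,0,0,0,0],[0,0,0,0,0,0],[0,0,0,0,0,0],[0,0,0,0,0,0],[0,0,-2,0,0,0],[0,0,-3,0,0,0],[0,0,-3,0,0,0],[0,0,-2,0,0,0],[0,0,0,0,0,0]], fingers=8.54)

```text
time_s: 16.75
ee_pos: [0.5552, 0.1347, 0.1834]
ee_rot: [0.001, 0.79, 0.613, 0.001]
ft_force: [0.1, -0.1, -0.5]
opening: 0.995
```

Run:
```python
from h import *
np.set_printoptions(precision=4,suppress=True)
snap('top','t7'); snap('scene','s7'); s=sense(); print(s['ee_pos'],s['time_s'])
a,b=cv2.imread('pics/s7.png')[150:360,150:430],cv2.imread('pics/t7.png')[150:290,200:420]
cv2.imwrite('pics/c7.png',np.hstack([cv2.resize(a,(400,300)),cv2.resize(b,(400,300))]))
plan([.5515,-.1985,.15],1.556,10)
```

```text
[0.5538 0.1344 0.1814] 16.85
[-3.23, 0.81, 0.31, -0.0, 0.0, -0.024],
[-3.25, 0.73, 0.32, -0.0, 0.0, -0.024],
[-3.26, 0.65, 0.31, -0.0, 0.0, -0.024],
[-3.28, 0.57, 0.32, -0.0, 0.0, -0.024],
[-3.29, 0.5, 0.31, -0.0, 0.0, -0.024],
[-3.3, 0.42, 0.31, -0.0, 0.0, -0.024],
[-3.32, 0.33, 0.32, -0.0, 0.0, -0.024],
[-3.31, 0.26, 0.31, -0.0, 0.0, -0.024],
[-3.33, 0.18, 0.32, -0.0, 0.0, -0.024],
[-3.33, 0.09, 0.31, -0.0, 0.0, -0.024],
ends [ 0.5515 -0.1985  0.15  ]
```

View pics/c7.png

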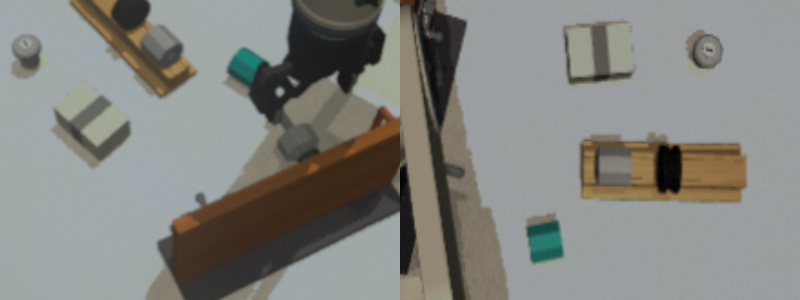

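Pictures: the spacer hangs on the axle near the collar (left crop 298,140), the arm is clear of it, and carton, cylinder, cap and wheel are unmoved. Now the wheel.

>>> move_arm(series=[[-3.25,0.8,0.3,0,0,-0.024],[-3.25,0.75,0.3,0,0,-0.024],[-3.25,0.65,0.3,0,0,-0.024],[-3.3,0.55,0.3,0,0,-0.024],[-3.3,0.5,0.3,0,0,-0.024],[-3.3,0.4,0.3,0,0,-0.024],[-3.3,0.35,0.4,0,0,-0.024],[-3.3,0.25,0.3,0,0,-0.024],[-3.35,0.2,0.3,0,0,-0.024],[-3.35,0.1,0.3,0,0,-0.024]])

```text
time_s: 18.1
ee_pos: [0.5509, -0.1997, 0.1493]
ee_rot: [-0.001, 0.711, 0.703, -0.0]
ft_force: [0.8, -0.6, -0.7]
opening: 1.0
```

>>> move_arm(series=[[0,0,2,0,0,0],[0,0,2,0,0,0],[0,0,2,0,0,0],[0,0,2,0,0,0],[0,0,0,0,0,0],[0,0,0,0,0,0],[0,0,0,0,0,0],[0,0,0,0,0,0],[0,0,0,0,0,0],[0,0,0,0,0,0]])

```text
time_s: 19.35
ee_pos: [0.5519, -0.199, 0.0712]
ee_rot: [0.0, 0.711, 0.703, 0.0]
ft_force: [-0.5, 0.0, -0.3]
opening: 1.001
```

Run:
```python
from h import *
np.set_printoptions(precision=4,suppress=True)
snap('wrist','w8'); s=sense(); print(s['ee_pos'],s['ee_rot'])
g=np.stack(np.meshgrid(np.arange(560),np.arange(420)),-1).reshape(-1,2)
P=depthpts('wrist',g,'w8')
m=(abs(P[:,0]-.55)<.04)&(abs(P[:,1]+.199)<.022)&(P[:,2]>.06)&(P[:,2]<.095)
print(np.percentile(P[m,0],[1,50,99]),np.percentile(P[m,1],[1,50,99]),np.percentile(P[m,2],[50,98]))
```

```text
[ 0.5519 -0.199   0.0711] [0.0001 0.7113 0.7028 0.    ]
[0.5253 0.5514 0.5774] [-0.2115 -0.1944 -0.1864] [0.085  0.0915]
```

>>> move_arm(series=[[0,0,2,0,0,0],[0,0,2,0,0,0],[0,0,1.5,0,0,0],[0,0,1,0,0,0],[0,0,0,0,0,0],[0,0,0,0,0,0],[0,0,0,0,0,0],[0,0,0,0,0,0],[0,0,0,0,0,0],[0,0,0,0,0,0]])

```text
time_s: 20.65
ee_pos: [0.5519, -0.199, 0.0061]
ee_rot: [0.0, 0.711, 0.703, 0.0]
ft_force: [0.2, -0.4, 0.0]
opening: 0.999
```

>>> move_arm(series=[[0,0,0,0,0,0],[0,0,0,0,0,0],[0,0,0,0,0,0],[0,0,0,0,0,0],[0,0,0,0,0,0],[0,0,0,0,0,0],[0,0,0,0,0,0],[0,0,-1,0,0,0],[0,0,-2,0,0,0],[0,0,-3,0,0,0]], fingers=0)

```text
time_s: 21.9
ee_pos: [0.5513, -0.1987, 0.0662]
ee_rot: [-0.001, 0.711, 0.703, -0.0]
ft_force: [-0.0, 0.2, -1.2]
opening: 0.629
```

```bash
python3 -c "
from h import *
s=sense();p=s['ee_pos'];print(s['opening'])
plan([.5293-.0025,.0375-.01,.0845],1.3205,8,frm=([p[0],p[1],p[2]+.05],1.5588))"
```

```text
0.6290120954394756
[2.82, -0.34, 0.4, 0.0, 0.0, 0.03],
[2.82, -0.42, 0.39, 0.0, 0.0, 0.03],
[2.79, -0.51, 0.4, 0.0, 0.0, 0.03],
[2.78, -0.59, 0.4, 0.0, 0.0, 0.03],
[2.77, -0.68, 0.39, 0.0, 0.0, 0.03],
[2.74, -0.76, 0.4, 0.0, 0.0, 0.03],
[2.72, -0.84, 0.4, 0.0, 0.0, 0.03],
[2.69, -0.92, 0.39, 0.0, 0.0, 0.03],
ends [0.5267898 0.0275408 0.0845297]
```

>>> move_arm(series=[[0,0,-2.5,0,0,0],[0,0,-2.5,0,0,0],[2.8,-0.35,0.45,0,0,0.03],[2.8,-0.4,0.45,0,0,0.03],[2.8,-0.5,0.45,0,0,0.03],[2.8,-0.6,0.45,0,0,0.03],[2.75,-0.7,0.45,0,0,0.03],[2.75,-0.75,0.45,0,0,0.03],[2.7,-0.85,0.45,0,0,0.03],[2.7,-0.9,0.45,0,0,0.03]])

```text
time_s: 23.15
ee_pos: [0.5275, 0.028, 0.0803]
ee_rot: [0.0, 0.791, 0.612, 0.0]
ft_force: [0.1, 0.1, -1.8]
opening: 0.633
```

>>> move_arm(series=[[0,0,0,0,0,0],[0,0,0,0,0,0],[0,0,0,0,0,0],[0,0,0,0,0,0],[0,0,0,0,0,0],[0,0,0,0,0,0],[0,0,0,0,0,0],[0,0,0,0,0,0],[0,0,0,0,0,0],[0,0,0,0,0,0]])

```text
time_s: 24.4
ee_pos: [0.5275, 0.027, 0.08]
ee_rot: [0.0, 0.79, 0.613, 0.0]
ft_force: [-0.5, 0.0, -1.9]
opening: 0.63
```

```bash
python3 -c "
from h import *
snap('wrist','w9'); s=sense(); print(s['ee_pos'],s['ee_rot'],s['opening'])
rel('w9',.028)
im=cv2.imread('pics/w9.png'); cv2.imwrite('pics/c9.png',cv2.resize(im[0:400,160:420],None,fx=1.5,fy=1.5))
"
```

```text
[0.52744341 0.02697644 0.07996799] [-1.62441359e-06  7.90327953e-01  6.12684033e-01 -3.79246858e-05] 0.6287656023227102
axle tipx 48.4 y=-3.3 slope 0.0337 top toolz=-61.5 slope -0.0043 world top z 142.1
part n 18637 x [-10.8  13. ] top z [-87.  -84.6]
  face z -80 y [-28.2  21.4] mid -3.4
  face z -74 y [-23.9  25.2] mid 0.7
  face z -68 y [-25.8  26.7] mid 0.4
  face z -62 y [-26.5  27.5] mid 0.5
  face z -56 y [-26.   26.8] mid 0.4
  face z -50 y [-24.3  25.1] mid 0.4
  face z -44 y [-22.9  22.8] mid -0.0
  face z -38 y [-16.6  17.1] mid 0.3
  face z -32 y [-7.  10.3] mid 1.6
 hole pts y [-7.3  8.7] z [-54.  -46.6]
```

View pics/c9.png

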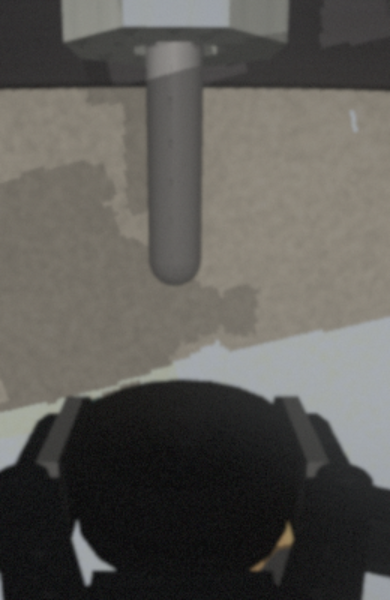

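The crop shows the wheel held squarely at (180,470) with the axle tip at (175,283). The spacer on the axle is at (175,30). I'll refine the axle line, leaving out the spacer, and fit the wheel circle.

```bash
cat >> h.py <<'E'
def axle(f,span=38):
    g=np.stack(np.meshgrid(np.arange(560),np.arange(420)),-1).reshape(-1,2)
    z=np.load('pics/'+f+'.npz'); Rw=q2R(z['q']); P=(depthpts('wrist',g,f)-z['p'])@Rw*1000; ok=z['d'].ravel()>0
    W=P@Rw.T+z['p']*1000
    a=ok&(abs(P[:,1])<12)&(W[:,2]>125)&(W[:,2]<145)&(g[:,1]<225)
    x0=np.percentile(P[a,0],.3); L=[]
    for x in np.arange(x0+6,x0+span,4):
        k=a&(abs(P[:,0]-x)<2); L.append((x,np.percentile(P[k,1],[1,99]).mean(),np.median(P[k&(abs(P[:,1]-np.median(P[k,1]))<1.5),2])))
    L=np.array(L); ky=np.polyfit(L[:,0],L[:,1],1)
    print('axle tip x %.1f'%x0,'y mean %.2f slope %.4f y@0 %.2f'%(L[:,1].mean(),ky[0],np.polyval(ky,0)),'centre z %.1f'%(np.median(L[:,2])+6))
    return P,g,ok
E
python3 -c "
from h import *
axle('w6'); P,g,ok=axle('w9')
p=ok&(abs(P[:,0])<16)&(g[:,1]>225)&(abs(P[:,1])<30); xf=np.percentile(P[p,0],97); E=[]
for lo in np.arange(-78,-62,2):
    k=p&(abs(P[:,0]-xf)<2.5)&(abs(P[:,2]-lo)<1)&(abs(P[:,1])<29); y=np.percentile(P[k,1],[.5,99.5]); E+= [(y[0],lo),(y[1],lo)]
# hole rim: front-face points missing inside the hole
k=p&(P[:,0]<xf-3)&(abs(P[:,1])<9)&(P[:,2]>-70)
print('face x',xf,'hole y',np.percentile(P[k,1],[1,99]),'z',np.percentile(P[k,2],[1,99]))
k=p&(abs(P[:,0]-xf)<1.5)&(abs(P[:,1])<3); h,_=np.histogram(P[k,2],np.arange(-90,-30,2)); print(list(zip(range(-90,-30,2),h)))
k=p&(abs(P[:,1])<3); print('top z',np.percentile(P[k,2],[.5,2,5]))
"
```

```text
axle tip x 38.1 y mean -0.61 slope 0.0013 y@0 -0.68 centre z -51.4
axle tip x 48.4 y mean -1.02 slope 0.0046 y@0 -1.34 centre z -54.9Traceback (most recent call last):
  File "<string>", line 6, in <module>
    k=p&(abs(P[:,0]-xf)<2.5)&(abs(P[:,2]-lo)<1)&(abs(P[:,1])<29); y=np.percentile(P[k,1],[.5,99.5]); E+= [(y[0],lo),(y[1],lo)]
                                                                    ~~~~~~~~~~~~~^^^^^^^^^^^^^^^^^^
    return _quantile_unchecked(
        a, q, axis, out, overwrite_input, method, keepdims, weights)
    return _ureduce(a,
                    func=_quantile_ureduce_func,
    ...<5 lines>...
                    overwrite_input=overwrite_input,
                    method=method)
    r = func(a, **kwargs)
    result = _quantile(arr,
                       quantiles=q,
    ...<2 lines>...
                       out=out,
                       weights=wgt)
    slices_having_nans = np.isnan(arr[-1, ...])
                                  ~~~^^^^^^^^^
IndexError: index -1 is out of bounds for axis 0 with size 0
```

```bash
python3 -c "
from h import *
P,g,ok=axle('w9')
p=ok&(abs(P[:,0])<16)&(g[:,1]>225)&(abs(P[:,1])<32)&(P[:,2]>-95); xf=np.percentile(P[p&(abs(P[:,1])<5)&(P[:,2]>-80),0],97)
k=p&(abs(P[:,1])<3); 
for x in range(-10,16,3):
    q=k&(abs(P[:,0]-x)<1.5); print(x,q.sum(),np.percentile(P[q,2],[5,50,95]).round(1) if q.sum() else '')
k=p&(P[:,0]<xf-4)&(P[:,0]>-6)&(P[:,2]>-75)&(abs(P[:,1])<10)
print('face x',xf,'hole y',np.percentile(P[k,1],[1,99]),'z',np.percentile(P[k,2],[1,99]))
"
```

```text
axle tip x 48.4 y mean -1.02 slope 0.0046 y@0 -1.34 centre z -54.9
-10 92 [-85.3 -84.6 -84. ]
-7 148 [-85.5 -84.5 -83.1]
-4 242 [-84.7 -82.1 -80.2]
-1 130 [-82.1 -81.3 -80.4]
2 138 [-81.9 -48.3 -46.6]
5 201 [-85.3 -84.1 -47.4]
8 258 [-85.4 -84.3 -47.6]
11 893 [-84.9 -73.2 -34.4]
14 202 [-83.2 -75.1 -42.8]
face x 12.824969908637865 hole y [-7.37536199  9.01416406] z [-54.15994188 -46.53154412]
```

>>> move_arm(series=[[0.6,-0.12,0.15,0,0,0],[0.8,0,0.1,0,0,0],[1,0,0,0,0,0],[1.1,0,0,0,0,0],[1.2,0,0,0,0,0],[1.2,0,0,0,0,0],[1.1,0,0,0,0,0],[1,0,0,0,0,0],[0.8,0,0,0,0,0],[0.4,0,0,0,0,0]])

```text
time_s: 25.7
ee_pos: [0.5493, 0.1167, 0.0774]
ee_rot: [0.0, 0.79, 0.613, -0.0]
ft_force: [0.3, -1.1, -1.2]
opening: 0.631
```

>>> move_arm(series=[[0.2,0,0,0,0,0],[0,0,0,0,0,0],[0,0,0,0,0,0],[0,0,0,0,0,0],[0,0,0,0,0,0],[0,0,0,0,0,0],[0,0,0,0,0,0],[0,0,0,0,0,0],[0,0,0,0,0,0],[0,0,0,0,0,0]])

```text
time_s: 26.95
ee_pos: [0.5497, 0.1183, 0.0775]
ee_rot: [-0.0, 0.79, 0.613, 0.0]
ft_force: [-0.3, 0.6, -2.3]
opening: 0.628
```

>>> move_arm(series=[[0.1,0,0,0,0,0],[0.1,0,0,0,0,0],[0.1,0,0,0,0,0],[0,0,0,0,0,0],[0,0,0,0,0,0],[0,0,0,0,0,0],[0,0,0,0,0,0],[0,0,0,0,0,0],[0,0,0,0,0,0],[0,0,0,0,0,0]])

```text
time_s: 28.2
ee_pos: [0.5499, 0.1192, 0.0774]
ee_rot: [0.001, 0.79, 0.613, -0.001]
ft_force: [-1.5, -11.5, 0.9]
opening: 0.629
```

Contact reached at about 12 N and at the expected place, so spacer and wheel are home. Releasing.

>>> move_arm(series=[[-0.2,0,0.1,0,0,0],[0,0,0,0,0,0],[0,0,0,0,0,0],[0,0,0,0,0,0],[0,0,0,0,0,0],[0,0,0,0,0,0],[0,0,0,0,0,0],[0,0,0,0,0,0],[0,0,0,0,0,0],[0,0,0,0,0,0]])

```text
time_s: 29.45
ee_pos: [0.5499, 0.1193, 0.0765]
ee_rot: [-0.0, 0.79, 0.613, -0.0]
ft_force: [0.1, -1.2, -1.6]
opening: 0.63
```

>>> move_arm(series=[[0,0,0,0,0,0],[0,0,0,0,0,0],[0,0,0,0,0,0],[0,0,0,0,0,0],[0,0,0,0,0,0],[0,0,-2,0,0,0],[0,0,-3,0,0,0],[0,0,-3,0,0,0],[0,0,-2,0,0,0],[0,0,0,0,0,0]], fingers=8.54)

```text
time_s: 30.7
ee_pos: [0.551, 0.1195, 0.1779]
ee_rot: [0.001, 0.79, 0.613, 0.001]
ft_force: [0.4, -0.0, -0.1]
opening: 0.999
```

Run:
```python
from h import *
np.set_printoptions(precision=4,suppress=True)
s=sense();print(s['ee_pos'])
plan([.5545,-.1245,.15],1.556,8)
```

```text
[0.551  0.1195 0.1779]
[-2.94, 0.8, 0.35, 0.0, -0.0, -0.03],
[-2.97, 0.71, 0.34, 0.0, -0.0, -0.03],
[-2.99, 0.63, 0.35, 0.0, -0.0, -0.03],
[-3.0, 0.53, 0.35, 0.0, -0.0, -0.03],
[-3.02, 0.44, 0.34, 0.0, -0.0, -0.03],
[-3.03, 0.36, 0.35, 0.0, -0.0, -0.03],
[-3.04, 0.26, 0.35, 0.0, -0.0, -0.03],
[-3.04, 0.17, 0.35, 0.0, -0.0, -0.03],
ends [ 0.5545 -0.1245  0.15  ]
```

>>> move_arm(series=[[-2.95,0.8,0.35,0,0,-0.03],[-2.95,0.7,0.35,0,0,-0.03],[-3,0.65,0.35,0,0,-0.03],[-3,0.55,0.35,0,0,-0.03],[-3,0.45,0.35,0,0,-0.03],[-3.05,0.35,0.35,0,0,-0.03],[-3.05,0.25,0.35,0,0,-0.03],[-3.05,0.15,0.35,0,0,-0.03],[0,0,0,0,0,0],[0,0,0,0,0,0]])

```text
time_s: 31.95
ee_pos: [0.5528, -0.1245, 0.1476]
ee_rot: [-0.001, 0.712, 0.703, -0.0]
ft_force: [-0.2, 1.1, 0.3]
opening: 1.001
```

>>> move_arm(series=[[0,0,2,0,0,0],[0,0,2,0,0,0],[0,0,2,0,0,0],[0,0,2,0,0,0],[0,0,0,0,0,0],[0,0,0,0,0,0],[0,0,0,0,0,0],[0,0,0,0,0,0],[0,0,0,0,0,0],[0,0,0,0,0,0]])

```text
time_s: 33.2
ee_pos: [0.5534, -0.125, 0.0686]
ee_rot: [0.0, 0.711, 0.703, 0.0]
ft_force: [1.1, 0.4, 1.1]
opening: 1.0
```

Run:
```python
from h import *
np.set_printoptions(precision=4,suppress=True)
snap('wrist','w10'); s=sense(); print(s['ee_pos'],s['ee_rot'])
g=np.stack(np.meshgrid(np.arange(560),np.arange(420)),-1).reshape(-1,2)
P=depthpts('wrist',g,'w10')
m=(abs(P[:,0]-.554)<.03)&(abs(P[:,1]+.124)<.03)&(P[:,2]>.06)&(P[:,2]<.085)
print(np.percentile(P[m,0],[1,50,99]),np.percentile(P[m,1],[1,50,99]),np.percentile(P[m,2],[50,98]))
```

```text
[ 0.5533 -0.125   0.0685] [0.     0.7114 0.7028 0.    ]
[0.5336 0.5551 0.5766] [-0.1461 -0.121  -0.1026] [0.0769 0.0799]
```

>>> move_arm(series=[[0.07,0.17,1,0,0,0],[0,0,2,0,0,0],[0,0,2,0,0,0],[0,0,1.3,0,0,0],[0,0,0,0,0,0],[0,0,0,0,0,0],[0,0,0,0,0,0],[0,0,0,0,0,0],[0,0,0,0,0,0],[0,0,0,0,0,0]])

```text
time_s: 34.5
ee_pos: [0.5551, -0.1243, 0.0056]
ee_rot: [0.0, 0.711, 0.703, 0.0]
ft_force: [0.3, -0.7, 0.4]
opening: 0.996
```

>>> move_arm(series=[[0,0,0,0,0,0],[0,0,0,0,0,0],[0,0,0,0,0,0],[0,0,0,0,0,0],[0,0,0,0,0,0],[0,0,0,0,0,0],[0,0,0,0,0,0],[0,0,-1,0,0,0],[0,0,-2,0,0,0],[0,0,-3,0,0,0]], fingers=0)

```text
time_s: 35.75
ee_pos: [0.5541, -0.1241, 0.0655]
ee_rot: [-0.001, 0.711, 0.703, -0.001]
ft_force: [0.8, 0.1, -1.9]
opening: 0.508
```

```bash
python3 -c "
from h import *
s=sense();p=s['ee_pos'];print(s['opening'],p)
plan([.5277,.0280,.0840],1.3205,8,frm=([p[0],p[1],p[2]+.05],1.5588))"
```

```text
0.5083753856628024 [ 0.55412151 -0.12407963  0.06552308]
[1.9, -0.35, 0.39, 0.0, 0.0, 0.03],
[1.88, -0.41, 0.4, 0.0, 0.0, 0.03],
[1.87, -0.47, 0.39, 0.0, 0.0, 0.03],
[1.86, -0.52, 0.4, 0.0, 0.0, 0.03],
[1.84, -0.58, 0.39, 0.0, 0.0, 0.03],
[1.83, -0.63, 0.39, 0.0, 0.0, 0.03],
[1.8, -0.69, 0.4, 0.0, 0.0, 0.03],
[1.78, -0.74, 0.39, 0.0, 0.0, 0.03],
ends [0.5276893  0.02799721 0.08402308]
```

>>> move_arm(series=[[0,0,-2.5,0,0,0],[0,0,-2.5,0,0,0],[1.9,-0.35,0.4,0,0,0.03],[1.9,-0.4,0.4,0,0,0.03],[1.85,-0.45,0.4,0,0,0.03],[1.85,-0.5,0.4,0,0,0.03],[1.85,-0.6,0.4,0,0,0.03],[1.8,-0.65,0.4,0,0,0.03],[1.8,-0.7,0.4,0,0,0.03],[1.8,-0.75,0.4,0,0,0.03]])

```text
time_s: 37.0
ee_pos: [0.5282, 0.0283, 0.0836]
ee_rot: [-0.0, 0.791, 0.612, -0.0]
ft_force: [0.4, 1.1, -1.7]
opening: 0.507
```

>>> move_arm(series=[[0,0,0,0,0,0],[0,0,0,0,0,0],[0,0,0,0,0,0],[0,0,0,0,0,0],[0,0,0,0,0,0],[0,0,0,0,0,0],[0,0,0,0,0,0],[0,0,0,0,0,0],[0,0,0,0,0,0],[0,0,0,0,0,0]])

```text
time_s: 38.25
ee_pos: [0.5285, 0.0278, 0.0835]
ee_rot: [-0.0, 0.79, 0.613, 0.0]
ft_force: [-0.1, 0.5, -1.4]
opening: 0.509
```

```bash
python3 -c "
from h import *
snap('wrist','w11'); s=sense(); print(s['ee_pos'],s['ee_rot'],s['opening'],s['time_s'])
rel('w11',.022)
for f in ('w6','w11'):
  P,g,ok=axle(f,24)
  p=ok&(abs(P[:,0])<26)&(g[:,1]>215)&(abs(P[:,1])<10)&(P[:,2]>-95)
  k=p&(abs(P[:,1])<4)&(abs(P[:,0])<8)&(P[:,2]<-65); print(f,'top z',np.median(P[k,2]))
  xf=np.percentile(P[p,0],97); k=p&(P[:,0]<xf-3)&(P[:,2]>-64); print('face x',xf,'hole y',np.percentile(P[k,1],[1,99]),'z',np.percentile(P[k,2],[1,99]))
im=cv2.imread('pics/w11.png'); cv2.imwrite('pics/c11.png',cv2.resize(im[0:400,160:420],None,fx=1.5,fy=1.5))
"
```

```text
[0.52854055 0.02778791 0.08348101] [5.19411952e-07 7.90335982e-01 6.12673678e-01 1.31574388e-05] 0.5065160971750924 38.3
axle tipx 47.2 y=-5.1 slope 0.0522 top toolz=-57.9 slope -0.0103 world top z 141.6
part n 17499 x [-21.   22.2] top z [-84.9 -73.9]
  face z -80 y [-8.4  8.6] mid 0.1
  face z -74 y [-13.   14.4] mid 0.7
  face z -68 y [-19.3  19.9] mid 0.3
  face z -62 y [-21.   22.1] mid 0.6
  face z -56 y [-21.1  22.4] mid 0.7
  face z -50 y [-20.9  22.2] mid 0.6
  face z -44 y [-20.2  21.6] mid 0.7
  face z -38 y [-15.3  16.4] mid 0.5
  face z -32 y [-10.4  11.9] mid 0.7
 hole pts y [-9.8  7.4] z [-71.1 -42.1]
axle tip x 38.1 y mean -0.64 slope -0.0020 y@0 -0.53 centre z -51.4
w6 top z -72.72077176178252
face x 11.951639675270668 hole y [-9.80350512  9.85137205] z [-46.60341066  84.84042437]
axle tip x 47.2 y mean -1.87 slope -0.0040 y@0 -1.62 centre z -51.3
w11 top z -73.24581653355771
face x 21.968671182902266 hole y [-9.77942954  9.8392841 ] z [-47.2931766   84.77307935]
```

View pics/c11.png

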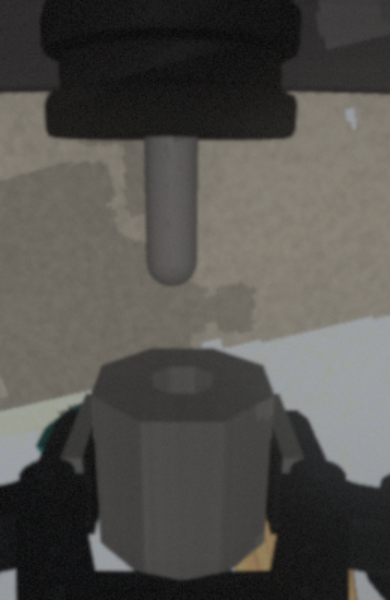

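The crop shows the cap square in the jaws, bore at (183,380). The axle tip is at (171,283), left of the bore, and the wheel is seated beyond (170,70). The correction is 2.1 mm in tool -y.

>>> move_arm(series=[[0.3,-0.21,0.04,0,0,0],[0.5,0,0,0,0,0],[0.6,0,0,0,0,0],[0.6,0,0,0,0,0],[0.6,0,0,0,0,0],[0.7,0,0,0,0,0],[0.7,0,0,0,0,0],[0.7,0,0,0,0,0],[0.6,0,0,0,0,0],[0.2,0,0,0,0,0]])

```text
time_s: 39.55
ee_pos: [0.5403, 0.082, 0.0831]
ee_rot: [0.0, 0.79, 0.613, 0.0]
ft_force: [-0.0, -0.1, -1.5]
opening: 0.504
```

>>> move_arm(series=[[0.1,0,0,0,0,0],[0.1,0,0,0,0,0],[0.1,0,0,0,0,0],[0.1,0,0,0,0,0],[0,0,0,0,0,0],[0,0,0,0,0,0],[0,0,0,0,0,0],[0,0,0,0,0,0],[0,0,0,0,0,0],[0,0,0,0,0,0]])

```text
time_s: 40.8
ee_pos: [0.5411, 0.0851, 0.0831]
ee_rot: [0.0, 0.79, 0.613, -0.0]
ft_force: [-0.2, -6.1, -0.1]
opening: 0.503
```

>>> move_arm(series=[[0.1,0,0,0,0,0],[0.1,0,0,0,0,0],[0,0,0,0,0,0],[0,0,0,0,0,0],[0,0,0,0,0,0],[0,0,0,0,0,0],[-0.1,0,0,0,0,0],[-0.2,0,0.1,0,0,0],[0,0,0,0,0,0],[0,0,0,0,0,0]])

```text
time_s: 42.05
ee_pos: [0.5411, 0.0848, 0.0821]
ee_rot: [-0.0, 0.79, 0.613, 0.0]
ft_force: [0.1, -0.1, -1.2]
opening: 0.508
```

>>> move_arm(series=[[0,0,0,0,0,0],[0,0,0,0,0,0],[0,0,0,0,0,0],[0,0,0,0,0,0],[0,0,0,0,0,0],[0,0,-2,0,0,0],[0,0,-3,0,0,0],[0,0,-3,0,0,0],[0,0,-2,0,0,0],[0,0,0,0,0,0]], fingers=8.54)

```text
time_s: 43.3
ee_pos: [0.542, 0.0846, 0.1835]
ee_rot: [0.001, 0.79, 0.613, 0.001]
ft_force: [0.6, -1.2, -0.5]
opening: 0.999
```

>>> move_arm(series=[[-3,0,-1,0,0,0],[-3,0,-1,0,0,0],[-3,0,-1,0,0,0],[-1,0,0,0,0,0],[0,0,0,0,0,0],[0,0,0,0,0,0],[0,0,0,0,0,0],[0,0,0,0,0,0],[0,0,0,0,0,0],[0,0,0,0,0,0]])

```text
time_s: 44.55
ee_pos: [0.5161, -0.0123, 0.2121]
ee_rot: [0.0, 0.79, 0.613, 0.0]
ft_force: [0.0, 0.1, 0.1]
opening: 1.001
```

```bash
python3 -c "
from h import *
np.set_printoptions(precision=1,suppress=True)
im,_=snap('wrist','w12'); cv2.imwrite('pics/c12.png',cv2.resize(im[0:300,120:480],None,fx=2,fy=2,interpolation=2)[:,:,::-1]); snap('top','t12')
u=np.array([.2477,.9688]);tip=np.array([.5385,.0733]); sh=tip+.084*u
g=np.stack(np.meshgrid(np.arange(560),np.arange(420)),-1).reshape(-1,2)
for n,f in(('wrist','w12'),('top','t12')):
    P=depthpts(n,g,f); t=(P[:,:2]-sh)@u*1000; l=(P[:,:2]-sh)@[u[1],-u[0]]*1000; z=P[:,2]*1000
    b=(abs(l)<4)&(z>145)&(z<175)
    print(f); 
    for x in range(-102,6,6):
        k=b&(abs(t-x)<3); m=(abs(l)<32)&(z>128)&(z<175)&(abs(t-x)<3)
        if k.sum()>2: print(x,k.sum(),'top z',np.percentile(z[k],[10,50,90]),'l',np.percentile(l[m],[1,99]))
    print('outer end t',np.percentile(t[b],[.5,2]))
if 1:
    for nm,p in (('carton',(310,174)),('cyl',(370,173))): print(nm,depthpts('top',p,'t12')[0]*1000)
"
```

```text
w12
-96 39 top z [153.9 154.7 155.8] l [-21.4  21.5]
-90 130 top z [154.  154.8 155.7] l [-21.2  21.4]
-84 129 top z [153.9 154.7 155.8] l [-21.5  21.3]
-78 132 top z [154.  154.9 155.6] l [-21.6  21.9]
-72 133 top z [154.1 155.  155.7] l [-21.4  21.7]
-66 134 top z [154.1 154.9 155.9] l [-21.3  21.5]
-60 131 top z [153.8 154.8 155.6] l [-21.8  22.1]
-54 138 top z [154.  154.9 155.8] l [-21.7  22. ]
-48 162 top z [154.5 158.9 160.2] l [-26.4  26.5]
-42 120 top z [155.2 158.6 160.1] l [-26.3  25.7]
-36 60 top z [154.8 155.6 156.9] l [-24.6  25.3]
outer end t [-94.8 -93.6]
t12
-60 4 top z [155.2 156.3 157.7] l [-22.1   6.2]
-54 11 top z [153.9 154.7 158.4] l [-22.7  19.6]
-48 10 top z [154.9 158.7 162.6] l [-27.5  25.1]
-42 8 top z [157.4 160.  162. ] l [-27.4  24.8]
-36 11 top z [154.3 158.2 159.5] l [-25.4  22.9]
-30 10 top z [158.2 159.9 160.9] l [-28.3  24.8]
-24 7 top z [155.3 157.8 161.7] l [-27.5  21.8]
-18 10 top z [153.7 154.6 157.4] l [-22.4  20.3]
-12 9 top z [153.1 155.8 159.7] l [-22.6  20.2]
-6 9 top z [153.1 155.8 158. ] l [-22.9  20.7]
0 9 top z [152.  154.6 157.3] l [-22.3  19.6]
outer end t [-59.3 -57.9]
carton [ 691.1 -107.8   48. ]
cyl [ 695.2 -262.1   49.9]
```

View pics/c12.png

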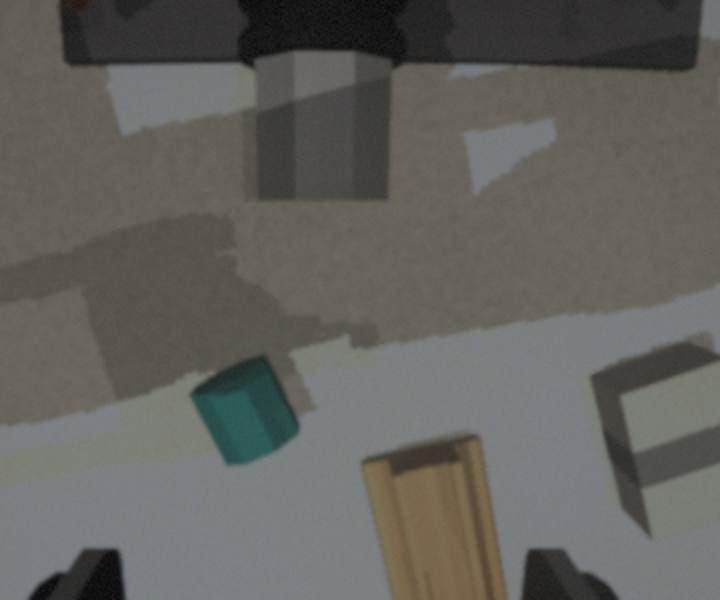

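The last picture shows the cap straight on the axle at (322,125), flush against the wheel at (320,30). The rack is empty, and the carton and turquoise piece are untouched. The cap's outer end measures -94.5 mm, against -94 expected. Handing in.

```bash
python3 -c "
from h import *
print(finish_job())"
```

```text
the job is handed in; nothing more can be done
None
```

I threaded the spacer, then the wheel, then the cap (bore first) onto the axle, pushed them home, let go and backed the arm clear. I handed the job in at about 45 s of robot time; no verdict was reported.

**First grasp failed:** it closed above the spacer. Wrist depth showed the real fingertips about 33 mm behind the reported TCP. I allowed for that in every later move; the first miss did not move the spacer.

**Final checks:**
- **Seating:** the cap's outer end sits 94.5 mm from the shoulder, where 94 mm is fully home. The push that seated the wheel and spacer met about 12 N. The cap met 6 N, then I pushed it about 2 mm further.
- **Height:** the cap's centre is about 2 mm below the axle axis and the wheel's about 3 mm, which is normal hanging play and within the 7 mm limit.
- **Sideways:** the cap and wheel are centred within about 1 mm.
- **Bystanders:** the carton and lock cylinder are within 1 mm of their starting places in the top view.

**Disagreements:**
- The top and scene views put the axle about 1–2 mm to the side of where the wrist camera did. I aligned by the wrist camera, and nothing caught during insertion.
- The gripper opening read about 2 mm under the wheel's diameter while holding it, but the wheel sat squarely in the jaws.

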